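Close the porcelain painter's paint box

ROBOT

A 7-joint arm with a two-finger parallel gripper is mounted at the origin on the work surface. World frame = base frame: x ahead of the robot, y to its left, z up, the work surface at z = 0. Lengths are in m, angles in degrees, forces in N, time in s.
With the tool pointing down it reaches from about 0.425 to 0.875 m from the base axis. Payload 8.4 kg.
Tool frame: the origin (TCP) lies between the finger pads; the fingertips stand 17 mm ahead of it and the grasp point (between the pads) lies 2 mm behind it (arm.tip_extent is the distance from the TCP to the fingertips, in m); z points along the fingers, y is the line along which they close (so a half turn about z gives the same grasp; the last joint's range is limited). The gripper opens to 87 mm and grips with 3 to 60 N. Pads are 19 mm wide; open, the fingers measure 117 mm over their backs; the gripper's body (75 mm by 190 mm) begins 51 mm behind the grasp point.
Start: joints at [71.264, 19.091, 2.286, 83.961, -0.768, 76.965, -3.352], TCP at [0.147, -0.633, 0.24] pointing down, gripper open.
Joint ranges: [-147.57, 147.57], [-21.85, 119.76], [-74.77, 79.35], [14.55, 137.4], [-85.83, 265.84], [4.83, 119.75], [-152.11, 152.11]. Speed limits (degrees/s): [127.2, 127.2, 159.86, 159.86, 180, 180, 180].

INTERFACE

Orientations are given as a 3x3 rotation matrix whose columns are the frame's x, y, z axes.
In Python, from rig import arm gives the robot as it stands.
- The arm moves only by the tool send_rows, never from a script. Its argument "steps" is a list of rows, each an object with "travel": the shift along the tool's x, y, z in cm, a list of three; "spin": the turn about the tool's z in rad. A call has 1 to 5 rows; each row is the pose to reach, as a shift and turn from the pose commanded when the call began, along the tool's axes at that moment; what a row does not reach only later rows make up. A row lasts 1/12 s, in which the tool goes at most 41.7 mm and 7.16 degrees, less where a joint would pass 70% of its speed; a pose out of reach is approached as far as the arm can. A call with a gripper value outside its range is refused whole. "jaw" is the opening, from 0 (shut) to 1 (fully open), set as the call begins (left out, the last holds). The fingers move at their own pace and stop on an object; the grip force is fixed at half the most. Time passes only in rows, so rows that repeat a pose let the fingers close. It gives the time, the measured TCP pose, the force, the opening and the grip force at its end, in the units of the state.
- arm.sense(): the state, without advancing time (a new reading comes with each control period).
- arm.grab_frame(name): name is "side" or "top" or "wrist"; returns the picture (384x512x3 uint8, red, green, blue); there is no depth.
- arm.camera_info(name): a dict with "fx", "fy", "cx", "cy" (pixels), "distortion" ([k1, k2, p1, p2, k3] as OpenCV has them; the pictures are not rectified), "cam_to_world" (4x4, takes a point from camera to world coordinates). Camera axes: x right, y up, looking along -z (the intrinsics and any distortion apply to the point x, -y, -z); pixel columns grow to the right and rows downward; lengths in m; the calibration is good to about 2 mm. A picture is of the moment at which its call begins: read the wrist's pose just before it. camera_info takes no time and is no camera call; for the wrist camera it gives the pose at the moment of the call.
- arm.sign_off(): hands the job in; it is judged then, once.
The state is a dict: "time_s": time; "qpos": joint angles; "qd": joint speeds; "joint_efforts": joint torques, N m; "tool_pos": TCP position; "ee_rot": TCP orientation; "force": force on the tool from outside, world axes, zero at the start; "wrist_torque": the same for the moment, N m; "opening": opening from 0.0 (shut) to 1.0 (fully open); "finger_force": force on a finger pad.
Only numpy, scipy, OpenCV 4.12 (cv2) and the standard library are available. Lean on these libraries where they do the work, as an engineer would, in place of code of your own. Each camera call takes 0.05 s, during which the arm holds its last target. There are 200 camera calls.

TASK

Close up the wooden paint box: with the fingertips push the upright white palette leaf down until it lies flat inside the box, then push the open lid over and press it fully shut, without pinching or forcing either and without letting the lid slam. Leave the paint pots, the crockery and everything else on the table where they are, lift nothing, and finish with the hand clear.

Things in the scene. Friction and masses are not known exactly. Their poses are not given: they have to be found in the camera images.
- paint_box: wooden paint box, fixed to the table, 220 mm (its x) by 200 mm (its y), rim 75 mm high, open on top, walls 8 mm. Origin: centre of its underside; z up. The lid is hinged along the +y rim, the white palette leaf along the opposite (-y) wall; both hinge lines run along the box's x. A middle wall along x divides the inside; below the palette leaf stand four fixed low colour pans
- lid (a joint): angle of the box's wooden lid (rad): 0 shut flat on the rim, 1.57 upright, up to 2.0 leaning back outwards (+y of the box). Stiff friction hinge (0.45 N m; about 0.3 kg): it stays where it is left at any angle and must be pushed all the way; nothing latches
- lid_hinge (a point): middle of the lid's hinge line, on the box's +y rim: 100 mm from the box's centre, 75.5 mm above the table. The lid panel is 220 mm along the hinge, reaches 200 mm from it and is 10 mm thick; the hinge line lies on its inner (under) face
- lid_edge (a point): middle of the lid's free edge, on its outer face (the top face when shut): 200 mm from the hinge line and 10 mm out from the inner face
- palette (a joint): angle of the palette leaf (rad): 0 folded down flat inside the box, lying level over the colour pans with its top 14 mm below the rim; 1.57 upright; stops at 1.75. Friction hinge (0.09 N m, 0.12 kg): it stays where it is left. While it stands up, the lid runs into its top edge and cannot shut
- palette_hinge (a point): middle of the palette leaf's hinge line: 90 mm from the box's centre towards its -y, 55 mm above the table, 20 mm below the rim, 2 mm inside the -y wall. The leaf folds down towards +y of the box. It is white with colour dabs, 190 mm along the hinge, reaches 85 mm from it, and is 6 mm thick; the hinge line lies on its under face, which looks towards the lid while the leaf stands. Pushing on the other face, from outside the box (-y side) towards +y and then down, folds it
- palette_edge (a point): middle of the palette leaf's free edge, 85 mm from its hinge line, on its lower face
- pot_blue: clear glass paint pot, 34 mm diameter, 42 mm high, blue cap, standing loose inside the box in the half next to the lid hinge; origin: centre of its underside. To be left alone
- pot_red: clear glass paint pot like the other, red cap, also standing in the half of the box next to the lid hinge; origin: centre of its underside. To be left alone
- glaze_jar: amber glass jar, 52 mm diameter, 65 mm high, white cap, standing on the table close beyond the box's +x end; origin: centre of its underside. To be left alone
- mug: blue mug, 76 mm diameter, 85 mm high, on the table left of the box; origin: centre of its underside. To be left alone
- carafe: white porcelain carafe, 90 mm diameter at the foot, 185 mm high, on the table left of the box; origin: centre of its underside. To be left alone
- wood_rest: wooden hand-rest block 120 x 60 x 50 mm, on the table right of the box; origin: centre of its underside. To be left alone
- bowl: white bowl, 150 mm diameter, 55 mm high, on the turntable (200 mm diameter disc, top 57 mm above the table) right of the box; origin: centre of its underside. To be left alone

How it is judged:
By the outcome, as a careful person would: the job done as asked, in the order asked, and still so for the second after the job is handed in, with the robot touching nothing.
It also fails if it takes over 67 s, if anything falls off the work surface, if the arm or the gripper's body presses on something with over 40 N, if the wrist force passes 120 N, or if a joint passes its speed limit or range.

## Working session

There is one attempt and no reset: what is moved stays moved. The work goes in short steps, Python scripts to look and compute and a tool call to move; the robot and the scene stay as the last step left them, time stands still between calls to the robot, and variables do not carry over. Pictures are saved under pics/ and viewed, at most 10 in all, crops included, and the job is handed in when it is done.

Besides the shell and the picture viewer there is one more tool, called after "Emit:" as a command line: name --argument value ..., lists and objects as JSON in quotes. send_rows: Moves the arm, as the interface text tells. Its arguments: {"type":"object","properties":{"steps":{"type":"array"},"jaw":{"type":"number"}},"required":["steps"]}

```bash
mkdir -p pics; ls; python3 - <<'E'
from rig import arm
import cv2,numpy as np
np.set_printoptions(precision=4,suppress=True)
s=arm.sense();print(s)
for n in("side","top"):
    im=arm.grab_frame(n);cv2.imwrite(f"pics/{n}0.png",im[:,:,::-1]);print(n,arm.camera_info(n))
E
```

```text
pics
{'time_s': 0.0, 'qpos': array([71.2635, 19.1305,  2.2845, 84.0114, -0.769 , 76.9639, -3.352 ]), 'qd': array([-0.0184,  0.1   ,  0.0372,  0.0603,  0.1134,  0.0302,  0.0136]), 'joint_efforts': array([  0.    , -65.6353,   1.3355, -40.3802,  -0.0597,   0.0447,
         0.0001]), 'tool_pos': array([ 0.1467, -0.6328,  0.2387]), 'ee_rot': array([[ 0.9742,  0.2258, -0.0004],
       [ 0.2258, -0.9742,  0.0015],
       [-0.0001, -0.0016, -1.    ]]), 'force': array([ 0.18  , -0.5735, -0.0738]), 'wrist_torque': array([ 0.014 , -0.0092, -0.0244]), 'finger_force': 0.0, 'opening': 0.9963512445878887}
side {'fx': 371.93952894085135, 'fy': 371.93952894085135, 'cx': 260.6400423337333, 'cy': 189.63961590466232, 'distortion': array([-0.0351,  0.    ,  0.    ,  0.    ,  0.    ]), 'cam_to_world': array([[-0.4464,  0.7361, -0.5087,  0.0259],
       [-0.8948, -0.3734,  0.2449,  0.2612],
       [-0.0097,  0.5645,  0.8254,  0.9343],
       [ 0.    ,  0.    ,  0.    ,  1.    ]])}
top {'fx': 449.29732202030834, 'fy': 449.29732202030834, 'cx': 253.59367146034847, 'cy': 197.91429604609436, 'distortion': array([0.0366, 0.    , 0.    , 0.    , 0.    ]), 'cam_to_world': array([[-0.0216,  0.9987, -0.0455,  0.486 ],
       [-0.9998, -0.0217, -0.0021,  0.0016],
       [-0.0031,  0.0454,  0.999 ,  1.5084],
       [ 0.    ,  0.    ,  0.    ,  1.    ]])}
```

View pics/side0.png

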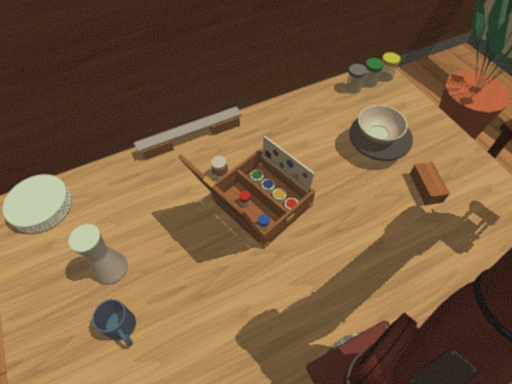

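View pics/top0.png

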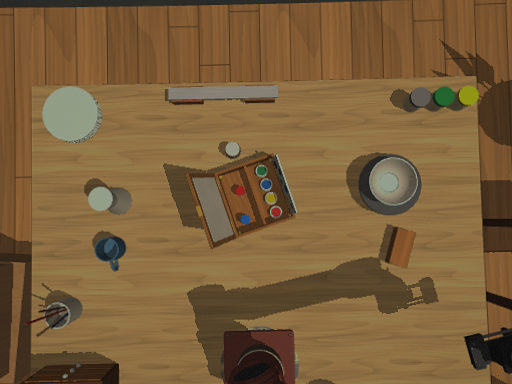

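The overview shows the box near the middle: lid hinged on the image-left side (world +y), leaning back, palette upright at (285,185) in the top view. I'll enlarge both for corners.

```bash
python3 - <<'E'
import cv2,numpy as np
a=cv2.imread("pics/top0.png")[140:260,170:310];b=cv2.imread("pics/side0.png")[130:250,170:325]
cv2.imwrite("pics/c.png",cv2.resize(a,None,fx=5,fy=5,interpolation=cv2.INTER_CUBIC))
cv2.imwrite("pics/d.png",cv2.resize(b,None,fx=5,fy=5,interpolation=cv2.INTER_CUBIC))
E
```

```text
(no output)
```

View pics/c.png

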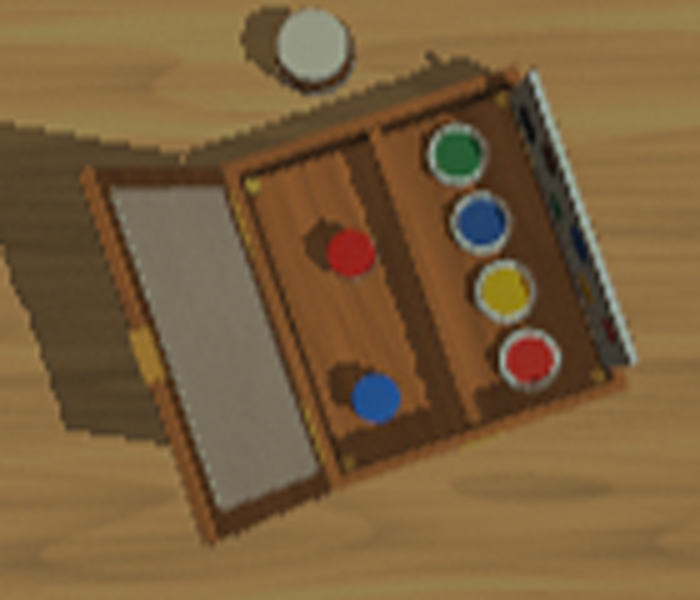

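View pics/d.png

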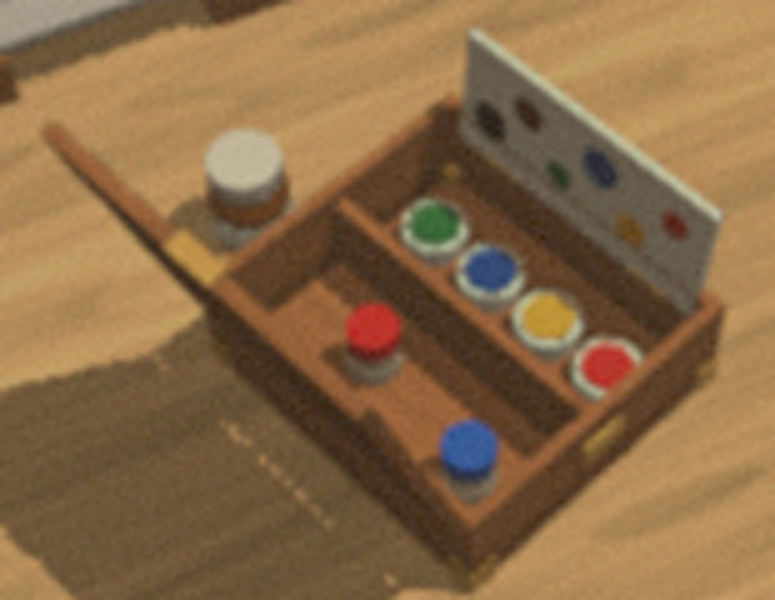

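The crops show the rim corners (top crop: (232,163), (335,487), (518,68), (627,378)), the leaning lid's edge (83,170)–(210,543) and the palette's top edge (535,72)–(633,362).

```bash
cat > h.py <<'E'
from rig import arm
import cv2,numpy as np
np.set_printoptions(precision=4,suppress=True)
def ray(n,px):
    c=arm.camera_info(n);K=np.array([[c['fx'],0,c['cx']],[0,c['fy'],c['cy']],[0,0,1]])
    p=cv2.undistortPoints(np.array([[px]],float),K,c['distortion'])[0,0]
    T=c['cam_to_world'];return T[:3,3],T[:3,:3]@np.array([p[0],-p[1],-1])
def onz(n,px,z):
    o,d=ray(n,px);return o+d*(z-o[2])/d[2]
def tri(a,b):
    A=np.zeros((3,3));B=np.zeros(3)
    for n,p in(a,b):
        o,d=ray(n,p);d/=np.linalg.norm(d);P=np.eye(3)-np.outer(d,d);A+=P;B+=P@o
    return np.linalg.solve(A,B)
T=lambda x,y:('top',(x/5+170-.4,y/5+140-.4))
S=lambda x,y:('side',(x/5+170-.4,y/5+130-.4))
E
python3 - <<'E'
from h import *
loc=np.array([[110,100],[-110,100],[110,-100],[-110,-100]])/1e3
for pts in([T(232,163),T(335,487),T(518,68),T(627,378)],[S(218,285),S(475,522),S(455,100),S(720,300)]):
    w=np.array([onz(*p,.075)[:2] for p in pts]);m=w.mean(0);q=w-m
    a=np.arctan2((loc[:,0]*q[:,1]-loc[:,1]*q[:,0]).sum(),(loc*q).sum())
    R=np.array([[np.cos(a),-np.sin(a)],[np.sin(a),np.cos(a)]]);print(m,np.degrees(a),q@R)
    B=(m,R) if pts[0][0]=='top' else B
m,R=B
L=lambda p:np.r_[(p[:2]-m)@R,p[2]]
print("lid corner +x",L(tri(T(83,170),S(48,130))))
print("pal +x",L(tri(T(535,72),S(474,33))),"pal -x",L(tri(T(633,362),S(718,215))))
for k,p in dict(lidm=T(210,543)).items():
  o,d=ray(*p);
  for z in(.25,.26,.27):print(k,L(onz(*p,z)))
print("jar",L(tri(T(315,45),S(245,158))))
E
```

```text
[ 0.5628 -0.0008] 17.66993797921499 [[ 0.1077  0.0957]
 [-0.1095  0.1   ]
 [ 0.1061 -0.0974]
 [-0.1042 -0.0984]]
[ 0.5569 -0.0012] 18.287025846027 [[ 0.1034  0.0945]
 [-0.1049  0.0983]
 [ 0.1053 -0.0958]
 [-0.1039 -0.097 ]]
lid corner +x [0.107  0.1657 0.2614]
pal +x [ 0.0928 -0.1016  0.134 ] pal -x [-0.0951 -0.0997  0.1385]
lidm [-0.1118  0.1669  0.25  ]
lidm [-0.1115  0.1658  0.26  ]
lidm [-0.1112  0.1646  0.27  ]
jar [0.1644 0.0209 0.0625]
```

Emit:
send_rows --steps '[{"travel": [2.8,-1.86,0],"spin": 0},{"travel": [5.6,-3.72,0],"spin": 0},{"travel": [8.4,-5.6,0],"spin": 0},{"travel": [11.2,-7.45,0],"spin": 0},{"travel": [14,-9.3,0],"spin": 0}]' --jaw 0

```text
time_s: 0.52
tool_pos: [0.2629, -0.5095, 0.2392]
ee_rot: [[0.974, 0.226, -0.0], [0.226, -0.974, 0.001], [-0.0, -0.001, -1.0]]
force: [0.6, -0.7, 0.3]
opening: 0.705
finger_force: 0.0
```

Emit:
send_rows --steps '[{"travel": [2.8,-1.86,0],"spin": 0},{"travel": [5.6,-3.72,0],"spin": 0},{"travel": [8.4,-5.6,0],"spin": 0},{"travel": [11.2,-7.45,0],"spin": 0},{"travel": [14,-9.3,0],"spin": 0}]'

```text
time_s: 0.93
tool_pos: [0.3783, -0.3873, 0.2394]
ee_rot: [[0.974, 0.226, -0.0], [0.226, -0.974, 0.0], [-0.0, -0.0, -1.0]]
force: [0.8, -1.3, 0.7]
opening: 0.324
finger_force: 0.0
```

Emit:
send_rows --steps '[{"travel": [2.8,-1.86,0],"spin": 0},{"travel": [5.6,-3.72,0],"spin": 0},{"travel": [8.4,-5.6,0],"spin": 0},{"travel": [11.2,-7.45,0],"spin": 0},{"travel": [14,-9.3,0],"spin": 0}]'

```text
time_s: 1.35
tool_pos: [0.4936, -0.2651, 0.2394]
ee_rot: [[0.974, 0.226, -0.0], [0.226, -0.974, 0.0], [-0.0, -0.0, -1.0]]
force: [1.1, -1.0, 0.5]
opening: 0.018
finger_force: 0.0
```

Emit:
send_rows --steps '[{"travel": [3.5,-1.8,0],"spin": 0},{"travel": [7,-3.6,0],"spin": 0},{"travel": [10.5,-5.4,0],"spin": 0},{"travel": [13.9,-7.2,0],"spin": 0},{"travel": [13.9,-7.2,0],"spin": 0}]'

```text
time_s: 1.77
tool_pos: [0.6163, -0.1567, 0.2385]
ee_rot: [[0.972, 0.235, 0.001], [0.235, -0.972, 0.005], [0.002, -0.004, -1.0]]
force: [-1.4, 2.0, -0.5]
opening: 0.007
finger_force: 0.0
```

Emit:
send_rows --steps '[{"travel": [0,0,0],"spin": 0.12},{"travel": [0,0,0],"spin": 0.24},{"travel": [0,0,0],"spin": 0.36},{"travel": [0,0,0],"spin": 0.48},{"travel": [0,0,0],"spin": 0.6}]'

```text
time_s: 2.18
tool_pos: [0.6118, -0.165, 0.239]
ee_rot: [[0.929, -0.369, -0.001], [-0.369, -0.929, 0.0], [-0.001, 0.0, -1.0]]
force: [-0.1, -0.2, 0.4]
opening: 0.007
finger_force: 0.0
```

Emit:
send_rows --steps '[{"travel": [0,0,0],"spin": 0.12},{"travel": [0,0,0],"spin": 0.24},{"travel": [0,0,0],"spin": 0.36},{"travel": [0,0,0],"spin": 0.48},{"travel": [0,0,0],"spin": 0.6}]'

```text
time_s: 2.6
tool_pos: [0.6118, -0.165, 0.2391]
ee_rot: [[0.559, -0.829, -0.001], [-0.829, -0.559, 0.0], [-0.001, 0.001, -1.0]]
force: [-0.8, 0.2, -0.1]
opening: 0.007
finger_force: 0.0
```

Emit:
send_rows --steps '[{"travel": [0,0,0],"spin": 0.12},{"travel": [0,0,0],"spin": 0.24},{"travel": [0,0,0],"spin": 0.284},{"travel": [0,0,0],"spin": 0.284}]'

```text
time_s: 2.93
tool_pos: [0.6118, -0.1654, 0.2392]
ee_rot: [[0.307, -0.952, -0.001], [-0.952, -0.307, -0.0], [-0.0, 0.001, -1.0]]
force: [0.3, -0.6, -0.5]
opening: 0.005
finger_force: 0.0
```

```bash
cat >> h.py <<'E'
a=np.radians(18);M=np.array([.560,-.001]);R2=np.array([[np.cos(a),-np.sin(a)],[np.sin(a),np.cos(a)]])
def st():
    s=arm.sense();p=s['tool_pos'];print(s['time_s'],"local tip",(p[:2]-M)@R2,p[2]-.017,"xdir",np.degrees(np.arctan2(*s['ee_rot'][[1,0],0])),"F",s['force'],s['qpos'])
E
python3 - <<'E'
from h import *
st();im=arm.grab_frame('wrist');cv2.imwrite('pics/w1.png',im[:,:,::-1])
im=arm.grab_frame('side');cv2.imwrite('pics/s1.png',cv2.resize(im[90:270,150:390,::-1],None,fx=3.3,fy=3.3,interpolation=cv2.INTER_CUBIC))
E
```

```text
2.9333 local tip [-0.0016 -0.1724] 0.2221566046344844 xdir -72.09726084539618 F [ 0.2624 -0.6033 -0.4567] [  14.0125   17.4041   -3.6779   86.1524    1.1521   76.5242 -151.8641]
```

View pics/s1.png

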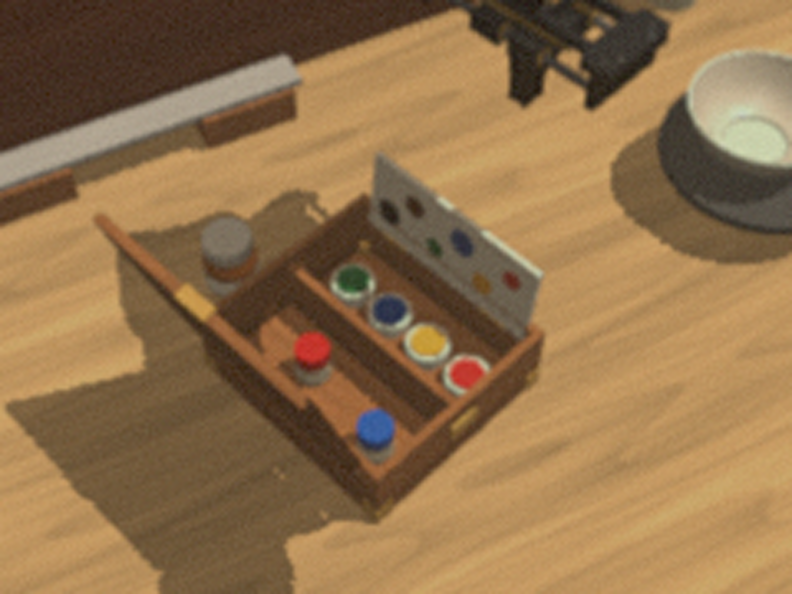

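The side view shows the palette upright at (455,240), lid leaning back, gripper at (570,50) outside. Joint 7 is almost at its limit, so I take the equivalent half turn.

Emit:
send_rows --steps '[{"travel": [0,0,0],"spin": -0.12},{"travel": [0,0,0],"spin": -0.24},{"travel": [0,0,0],"spin": -0.36},{"travel": [0,0,0],"spin": -0.48},{"travel": [0,0,0],"spin": -0.6}]'

```text
time_s: 3.45
tool_pos: [0.612, -0.1649, 0.2394]
ee_rot: [[0.797, -0.604, -0.0], [-0.604, -0.797, 0.0], [-0.0, -0.0, -1.0]]
force: [0.6, -0.1, -0.2]
opening: 0.006
finger_force: 0.0
```

Emit:
send_rows --steps '[{"travel": [0,0,0],"spin": -0.12},{"travel": [0,0,0],"spin": -0.24},{"travel": [0,0,0],"spin": -0.36},{"travel": [0,0,0],"spin": -0.48},{"travel": [0,0,0],"spin": -0.6}]'

```text
time_s: 3.87
tool_pos: [0.612, -0.165, 0.2395]
ee_rot: [[0.999, -0.049, -0.0], [-0.049, -0.999, 0.0], [-0.0, -0.0, -1.0]]
force: [0.4, 0.6, -0.7]
opening: 0.003
finger_force: 0.0
```

Emit:
send_rows --steps '[{"travel": [0,0,0],"spin": -0.12},{"travel": [0,0,0],"spin": -0.24},{"travel": [0,0,0],"spin": -0.36},{"travel": [0,0,0],"spin": -0.48},{"travel": [0,0,0],"spin": -0.6}]'

```text
time_s: 4.28
tool_pos: [0.612, -0.165, 0.2395]
ee_rot: [[0.852, 0.524, 0.0], [0.524, -0.852, 0.0], [0.0, -0.0, -1.0]]
force: [-0.7, 0.4, -0.8]
opening: 0.005
finger_force: 0.0
```

Emit:
send_rows --steps '[{"travel": [0,0,0],"spin": -0.12},{"travel": [0,0,0],"spin": -0.24},{"travel": [0,0,0],"spin": -0.36},{"travel": [0,0,0],"spin": -0.48},{"travel": [0,0,0],"spin": -0.6}]'

```text
time_s: 4.7
tool_pos: [0.612, -0.1649, 0.2396]
ee_rot: [[0.407, 0.913, 0.0], [0.913, -0.407, 0.0], [0.0, -0.0, -1.0]]
force: [-0.9, 1.1, 0.2]
opening: 0.003
finger_force: 0.0
```

Emit:
send_rows --steps '[{"travel": [0,0,0],"spin": -0.12},{"travel": [0,0,0],"spin": -0.24},{"travel": [0,0,0],"spin": -0.36},{"travel": [0,0,0],"spin": -0.48},{"travel": [0,0,0],"spin": -0.6}]'

```text
time_s: 5.12
tool_pos: [0.612, -0.165, 0.2397]
ee_rot: [[-0.179, 0.984, 0.0], [0.984, 0.179, 0.0], [0.0, 0.0, -1.0]]
force: [0.4, 0.3, -0.0]
opening: 0.004
finger_force: 0.0
```

Emit:
send_rows --steps '[{"travel": [0,0,0],"spin": -0.12},{"travel": [0,0,0],"spin": -0.14},{"travel": [0,0,0],"spin": -0.14}]'

```text
time_s: 5.37
tool_pos: [0.612, -0.1651, 0.2396]
ee_rot: [[-0.307, 0.952, 0.0], [0.952, 0.307, 0.0], [0.0, 0.0, -1.0]]
force: [0.2, -0.1, -0.1]
opening: 0.004
finger_force: 0.0
```

```bash
python3 - <<'E'
from h import *
st()
for r in(.055,.065,.07):
  for t in(97,90,80,70,60,50,40,30,20,10,0):
    t=np.radians(t);print(int(r*1e3),np.degrees(t).round(),'corner y,z',-.09+r*np.cos(t)-.006*np.sin(t),.055+r*np.sin(t)+.006*np.cos(t))
E
```

```text
5.3667 local tip [-0.0013 -0.1722] 0.22257467079783894 xdir 107.86404711380165 F [ 0.1723 -0.1049 -0.1319] [ 33.505   19.7782 -28.8271  85.0383   9.5896  77.6407  21.9189]
55 97.0 corner y,z -0.10265809079713104 0.10885882227984182
55 90.0 corner y,z -0.096 0.11
55 80.0 corner y,z -0.08635819674639207 0.11020631548167303
55 70.0 corner y,z -0.07682704784180365 0.10873521500317898
55 60.0 corner y,z -0.06769615242270662 0.10563139720814413
55 50.0 corner y,z -0.0592429481259542 0.10098917002966303
55 40.0 corner y,z -0.05172428128657544 0.09494958519147352
55 30.0 corner y,z -0.04536860279185587 0.08769615242270662
55 20.0 corner y,z -0.040369026716729046 0.07944926360762723
55 10.0 corner y,z -0.03687746265033014 0.07045949628975441
55 0.0 corner y,z -0.034999999999999996 0.061
65 97.0 corner y,z -0.1038767842311825 0.11878428379625505
65 90.0 corner y,z -0.096 0.12
65 80.0 corner y,z -0.08462171496972276 0.1200543930117951
65 70.0 corner y,z -0.07340684640854697 0.11813214121103806
65 60.0 corner y,z -0.06269615242270662 0.11429165124598852
65 50.0 corner y,z -0.052815072029088805 0
[... 224 characters left out ...]
29385120208055 0.07219597806642372
65 0.0 corner y,z -0.024999999999999994 0.061
70 97.0 corner y,z -0.10448613094820824 0.12374701455446166
70 90.0 corner y,z -0.096 0.125
70 80.0 corner y,z -0.08375347408138811 0.12497843177685616
70 70.0 corner y,z -0.07169674569191863 0.12283060431496762
70 60.0 corner y,z -0.060196152422706616 0.11862177826491072
70 50.0 corner y,z -0.049601133980656104 0.1124798366764477
70 40.0 corner y,z -0.04023361463979077 0.10459139933677161
70 30.0 corner y,z -0.03237822173508929 0.09519615242270663
70 20.0 corner y,z -0.026273637404940414 0.08457956575751226
70 10.0 corner y,z -0.022105346355147007 0.07306421895475837
70 0.0 corner y,z -0.01999999999999999 0.061
```

Emit:
send_rows --steps '[{"travel": [0,0,3],"spin": 0},{"travel": [0,0,6],"spin": 0},{"travel": [0,0,9],"spin": 0},{"travel": [0,0,10.7],"spin": 0},{"travel": [0,0,10.7],"spin": 0}]'

```text
time_s: 5.78
tool_pos: [0.6096, -0.1646, 0.1282]
ee_rot: [[-0.305, 0.952, -0.006], [0.952, 0.305, 0.002], [0.004, -0.005, -1.0]]
force: [-1.0, 0.5, 0.5]
opening: 0.004
finger_force: 0.0
```

Emit:
send_rows --steps '[{"travel": [1.5,0,0],"spin": 0},{"travel": [3,0,0],"spin": 0},{"travel": [4.2,0,0],"spin": 0},{"travel": [5.0,0,0],"spin": 0},{"travel": [5.6,0,0],"spin": 0}]'

```text
time_s: 6.2
tool_pos: [0.5951, -0.1096, 0.134]
ee_rot: [[-0.31, 0.951, 0.002], [0.951, 0.31, -0.0], [-0.001, 0.002, -1.0]]
force: [-0.2, -0.3, -0.1]
opening: 0.008
finger_force: 0.0
```

Emit:
send_rows --steps '[{"travel": [0.3,0,0],"spin": 0},{"travel": [0.6,0,0],"spin": 0},{"travel": [0.9,0,0],"spin": 0},{"travel": [1.2,0,0],"spin": 0},{"travel": [1.5,0,0],"spin": 0}]'

```text
time_s: 6.62
tool_pos: [0.5903, -0.0979, 0.1326]
ee_rot: [[-0.307, 0.952, 0.0], [0.952, 0.307, -0.0], [-0.0, 0.0, -1.0]]
force: [0.5, -1.6, 0.8]
opening: 0.004
finger_force: 0.9
```

```bash
python3 - <<'E'
from h import *
st()
im=arm.grab_frame('side');cv2.imwrite('pics/s2.png',cv2.resize(im[90:270,150:390,::-1],None,fx=3.3,fy=3.3,interpolation=cv2.INTER_CUBIC))
E
```

```text
6.6167 local tip [-0.0012 -0.1015] 0.11560388984224089 xdir 107.88268918114666 F [ 0.4801 -1.6008  0.8445] [ 29.6836  20.4224 -29.9236  97.516   11.089   65.0057  14.4916]
```

View pics/s2.png

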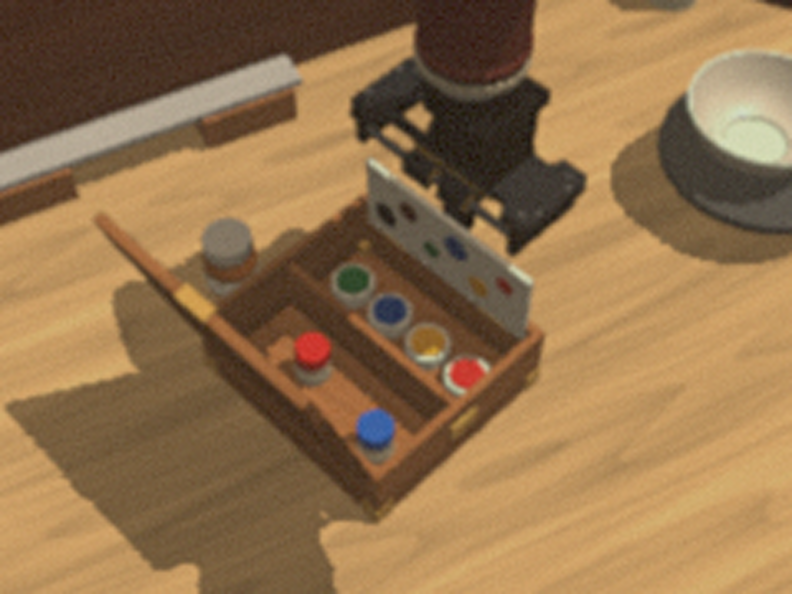

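The palette (450,245) has begun to tip with about 1.8 N; continuing along its arc.

Emit:
send_rows --steps '[{"travel": [0.9,0,0],"spin": 0},{"travel": [1.75,0.03,0.05],"spin": 0},{"travel": [2.4,0,0.25],"spin": 0},{"travel": [3.1,0,0.55],"spin": 0},{"travel": [3.7,0,0.95],"spin": 0}]'

```text
time_s: 7.08
tool_pos: [0.5786, -0.061, 0.1229]
ee_rot: [[-0.309, 0.951, 0.0], [0.951, 0.309, 0.0], [0.0, 0.0, -1.0]]
force: [0.0, -0.8, 1.5]
opening: 0.007
finger_force: 0.8
```

Emit:
send_rows --steps '[{"travel": [0.45,0,0.35],"spin": 0},{"travel": [0.85,0,0.7],"spin": 0},{"travel": [1.2,0,1.1],"spin": 0},{"travel": [1.5,0,1.5],"spin": 0},{"travel": [1.5,0,1.5],"spin": 0}]'

```text
time_s: 7.5
tool_pos: [0.5735, -0.0472, 0.107]
ee_rot: [[-0.309, 0.951, -0.001], [0.951, 0.309, 0.001], [0.001, -0.001, -1.0]]
force: [0.0, 0.2, 0.1]
opening: 0.004
finger_force: 0.0
```

```bash
python3 - <<'E'
from h import *
st()
im=arm.grab_frame('side');cv2.imwrite('pics/s3.png',cv2.resize(im[90:270,150:390,::-1],None,fx=3.3,fy=3.3,interpolation=cv2.INTER_CUBIC))
E
```

```text
7.5 local tip [-0.0014 -0.0481] 0.0900403650696587 xdir 107.9746876610456 F [0.0273 0.1722 0.1492] [ 26.5434  19.704  -31.2521 101.976   11.4337  61.5619   9.2626]
```

View pics/s3.png

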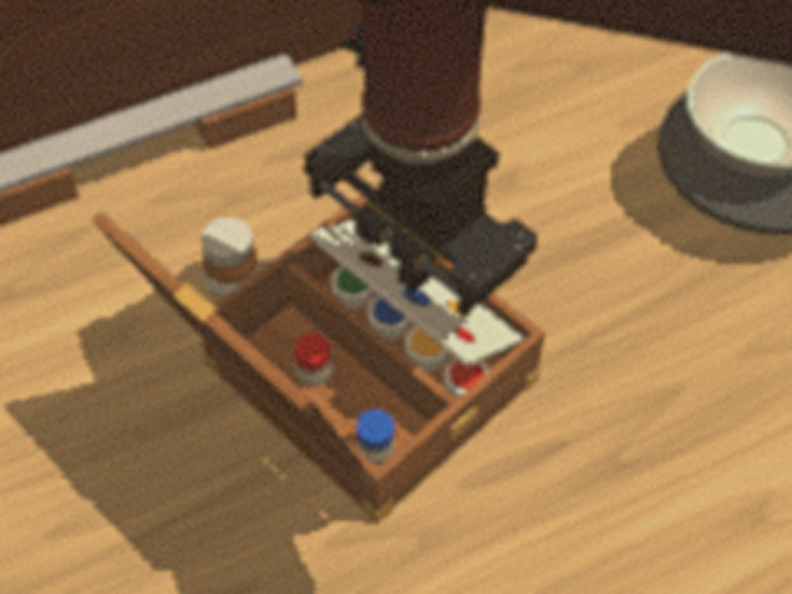

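The leaf is at roughly 30°, tip on its upper face at about (410,285). Now press down.

Emit:
send_rows --steps '[{"travel": [0.3,0,0.6],"spin": 0},{"travel": [0.55,0,1.2],"spin": 0},{"travel": [0.75,0,1.8],"spin": 0},{"travel": [0.85,0,2.3],"spin": 0},{"travel": [0.9,0,2.6],"spin": 0}]'

```text
time_s: 7.97
tool_pos: [0.571, -0.0391, 0.0811]
ee_rot: [[-0.308, 0.951, -0.001], [0.951, 0.308, 0.0], [0.001, -0.001, -1.0]]
force: [-0.8, 1.3, 2.2]
opening: 0.007
finger_force: 0.5
```

Emit:
send_rows --steps '[{"travel": [0,0,0.1],"spin": 0},{"travel": [0,0,0.2],"spin": 0},{"travel": [0,0,0.3],"spin": 0},{"travel": [0,0,0.3],"spin": 0}]'

```text
time_s: 8.3
tool_pos: [0.5714, -0.0396, 0.079]
ee_rot: [[-0.308, 0.951, -0.0], [0.951, 0.308, -0.0], [-0.0, -0.0, -1.0]]
force: [0.3, -0.7, 0.4]
opening: 0.01
finger_force: 0.0
```

Emit:
send_rows --steps '[{"travel": [0,0,0.05],"spin": 0},{"travel": [0,0,0.1],"spin": 0},{"travel": [0,0,0.15],"spin": 0},{"travel": [0,0,0.15],"spin": 0}]'

```text
time_s: 8.63
tool_pos: [0.5715, -0.0396, 0.0784]
ee_rot: [[-0.308, 0.951, 0.0], [0.951, 0.308, -0.001], [-0.001, 0.0, -1.0]]
force: [-3.8, -0.4, 8.7]
opening: 0.007
finger_force: 4.2
```

The force of 8.7 N at tip height 61 mm shows the leaf is flat. Lifting up and over the lid.

Emit:
send_rows --steps '[{"travel": [0,0,-2],"spin": 0},{"travel": [0,0,-6],"spin": 0},{"travel": [0,0,-10],"spin": 0},{"travel": [0,0,-14],"spin": 0},{"travel": [0,0,-17],"spin": 0}]'

```text
time_s: 9.05
tool_pos: [0.5719, -0.0393, 0.2512]
ee_rot: [[-0.308, 0.951, 0.003], [0.951, 0.308, -0.0], [-0.001, 0.003, -1.0]]
force: [1.3, -0.7, -0.5]
opening: 0.005
finger_force: 0.0
```

Emit:
send_rows --steps '[{"travel": [0,0,-3],"spin": 0},{"travel": [0,0,-6],"spin": 0},{"travel": [0,0,-8],"spin": 0},{"travel": [0,0,-8],"spin": 0}]'

```text
time_s: 9.38
tool_pos: [0.573, -0.0392, 0.3326]
ee_rot: [[-0.308, 0.951, 0.007], [0.951, 0.308, -0.001], [-0.003, 0.006, -1.0]]
force: [0.5, 0.1, 0.8]
opening: 0.006
finger_force: 0.0
```

```bash
python3 - <<'E'
from h import *
st()
im=arm.grab_frame('side');im2=arm.grab_frame('top')
f=lambda i:cv2.resize(i[:,:,::-1],(400,300),interpolation=cv2.INTER_CUBIC)
cv2.imwrite('pics/s4.png',np.hstack([f(im[90:240,150:350]),f(im2[135:255,160:320])]))
E
```

```text
9.3833 local tip [ 0.0005 -0.0404] 0.3156094018201576 xdir 107.92582086602887 F [0.5041 0.089  0.7709] [ 27.6487  10.6526 -32.7433  85.1533   5.8379  85.4788  12.8618]
```

View pics/s4.png

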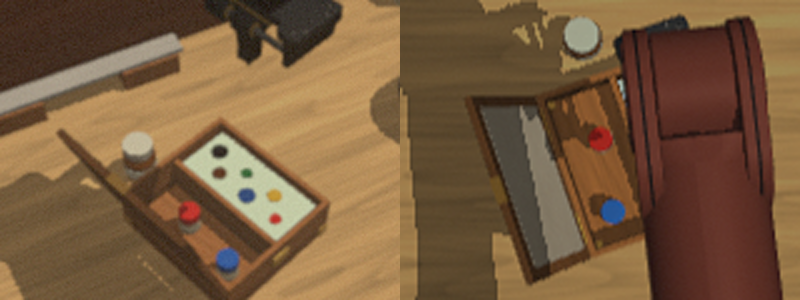

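The palette lies flat in the box (side crop (245,185)), lid still leaning back. Moving over behind the lid.

Emit:
send_rows --steps '[{"travel": [3,0,0],"spin": 0},{"travel": [7,0,0],"spin": 0},{"travel": [11,0,0],"spin": 0},{"travel": [15,0,0],"spin": 0},{"travel": [18,0,0],"spin": 0}]'

```text
time_s: 9.9
tool_pos: [0.514, 0.1349, 0.3263]
ee_rot: [[-0.31, 0.951, -0.002], [0.951, 0.31, 0.0], [0.001, -0.002, -1.0]]
force: [0.2, 0.8, 0.4]
opening: 0.006
finger_force: 0.0
```

Emit:
send_rows --steps '[{"travel": [3,0,0],"spin": 0},{"travel": [6,0,0],"spin": 0},{"travel": [9,0,0],"spin": 0},{"travel": [9,0,0],"spin": 0}]'

```text
time_s: 10.23
tool_pos: [0.4848, 0.2236, 0.3265]
ee_rot: [[-0.316, 0.949, -0.002], [0.949, 0.316, 0.002], [0.002, -0.001, -1.0]]
force: [0.1, -0.0, 0.1]
opening: 0.006
finger_force: 0.0
```

```bash
python3 - <<'E'
from h import *
st()
r=.18
for t in(106,90,80,70,60,50,40,30,20,10,0):
    t=np.radians(t);print(np.degrees(t).round(),'corner y,z',np.array([.1-r*np.cos(t)+.01*np.sin(t),.0755+r*np.sin(t)+.01*np.cos(t)]))
E
```

```text
10.2333 local tip [-0.0021  0.2368] 0.3095479586092083 xdir 108.40754302077742 F [ 0.1059 -0.039   0.1124] [ 11.2349   7.1722 -44.3027  90.2406   4.8757  84.6789 -14.8925]
106.0 corner y,z [0.1592 0.2458]
90.0 corner y,z [0.11   0.2555]
80.0 corner y,z [0.0786 0.2545]
70.0 corner y,z [0.0478 0.2481]
60.0 corner y,z [0.0187 0.2364]
50.0 corner y,z [-0.008   0.2198]
40.0 corner y,z [-0.0315  0.1989]
30.0 corner y,z [-0.0509  0.1742]
20.0 corner y,z [-0.0657  0.1465]
10.0 corner y,z [-0.0755  0.1166]
0.0 corner y,z [-0.08    0.0855]
```

Emit:
send_rows --steps '[{"travel": [0,0,2],"spin": 0},{"travel": [0,0,4],"spin": 0},{"travel": [0,0,6],"spin": 0},{"travel": [0,0,7.3],"spin": 0},{"travel": [0,0,7.3],"spin": 0}]'

```text
time_s: 10.65
tool_pos: [0.4866, 0.216, 0.2505]
ee_rot: [[-0.308, 0.951, -0.006], [0.951, 0.308, -0.002], [-0.0, -0.006, -1.0]]
force: [-0.3, -0.3, 0.5]
opening: 0.006
finger_force: 0.0
```

Emit:
send_rows --steps '[{"travel": [-1.5,0,0],"spin": 0},{"travel": [-3,0,0],"spin": 0},{"travel": [-4.2,0,0],"spin": 0},{"travel": [-5.0,0,0],"spin": 0},{"travel": [-5.4,0,0],"spin": 0}]'

```text
time_s: 11.07
tool_pos: [0.5053, 0.1656, 0.255]
ee_rot: [[-0.307, 0.952, 0.0], [0.952, 0.307, 0.001], [0.001, 0.001, -1.0]]
force: [-2.0, 3.9, 3.2]
opening: 0.002
finger_force: 1.8
```

Emit:
send_rows --steps '[{"travel": [-0.4,0,0],"spin": 0},{"travel": [-0.8,0,0],"spin": 0},{"travel": [-1.2,0,0],"spin": 0},{"travel": [-1.6,0,0],"spin": 0},{"travel": [-2,0,0],"spin": 0}]'

```text
time_s: 11.48
tool_pos: [0.5111, 0.1471, 0.2546]
ee_rot: [[-0.308, 0.951, 0.0], [0.951, 0.308, 0.0], [0.0, 0.0, -1.0]]
force: [0.1, 2.9, 2.1]
opening: 0.003
finger_force: 1.5
```

```bash
python3 -c "
from h import *
st()"
```

```text
11.4833 local tip [-0.0007  0.1559] 0.23763239703751254 xdir 107.96687131103288 F [0.1358 2.8952 2.0914] [ 16.6946   8.1788 -40.8951  97.3902   5.4924  76.4607  -7.2327]
```

Emit:
send_rows --steps '[{"travel": [-0.9,0,0],"spin": 0},{"travel": [-1.8,0,0],"spin": 0},{"travel": [-2.7,0,0],"spin": 0},{"travel": [-3.6,0,0],"spin": 0},{"travel": [-4.5,0,0],"spin": 0}]'

```text
time_s: 11.9
tool_pos: [0.5252, 0.103, 0.2545]
ee_rot: [[-0.307, 0.952, -0.0], [0.952, 0.307, 0.0], [0.0, -0.0, -1.0]]
force: [-0.2, 2.9, -0.3]
opening: 0.005
finger_force: 1.5
```

Emit:
send_rows --steps '[{"travel": [-1,0,0],"spin": 0},{"travel": [-2,0,0.05],"spin": 0},{"travel": [-3,0,0.2],"spin": 0},{"travel": [-4,0,0.4],"spin": 0},{"travel": [-4.7,0,0.65],"spin": 0}]'

```text
time_s: 12.32
tool_pos: [0.5398, 0.0578, 0.2477]
ee_rot: [[-0.307, 0.952, -0.0], [0.952, 0.307, -0.0], [-0.0, -0.0, -1.0]]
force: [-1.3, 1.5, 0.3]
opening: 0.006
finger_force: 1.2
```

```bash
python3 -c "
from h import *
st()"
```

```text
12.3167 local tip [-0.0011  0.0621] 0.2307208353078664 xdir 107.86924776250684 F [-1.3472  1.4991  0.3386] [ 22.5692   9.3907 -36.9881  96.69     5.8274  75.8749   2.3924]
```

Emit:
send_rows --steps '[{"travel": [-1.25,0,0.45],"spin": 0},{"travel": [-2.5,0,1.0],"spin": 0},{"travel": [-3.75,0,1.7],"spin": 0},{"travel": [-4.9,0,2.5],"spin": 0},{"travel": [-5.8,0,3.2],"spin": 0}]'

```text
time_s: 12.73
tool_pos: [0.5577, 0.0024, 0.2149]
ee_rot: [[-0.307, 0.952, -0.0], [0.952, 0.307, -0.0], [-0.0, -0.0, -1.0]]
force: [0.1, 2.4, 0.3]
opening: 0.002
finger_force: 0.9
```

Emit:
send_rows --steps '[{"travel": [-0.75,0,0.7],"spin": 0},{"travel": [-1.4,0,1.4],"spin": 0},{"travel": [-2.0,0,2.1],"spin": 0},{"travel": [-2.6,0,2.8],"spin": 0},{"travel": [-3.0,0,3.35],"spin": 0}]'

```text
time_s: 13.15
tool_pos: [0.5665, -0.0248, 0.1816]
ee_rot: [[-0.308, 0.951, -0.0], [0.951, 0.308, 0.0], [0.0, -0.0, -1.0]]
force: [-0.9, 1.1, 0.8]
opening: 0.006
finger_force: 0.7
```

```bash
python3 - <<'E'
from h import *
st()
im=arm.grab_frame('side');im2=arm.grab_frame('top')
f=lambda i:cv2.resize(i[:,:,::-1],(400,300),interpolation=cv2.INTER_CUBIC)
cv2.imwrite('pics/s5.png',np.hstack([f(im[90:240,150:350]),f(im2[135:255,160:320])]))
E
```

```text
13.15 local tip [-0.0011 -0.0247] 0.1646106543027886 xdir 107.9266564572561 F [-0.9174  1.0525  0.8389] [ 26.8242  14.7492 -33.4691  98.636    8.6297  69.2194   9.0736]
```

View pics/s5.png

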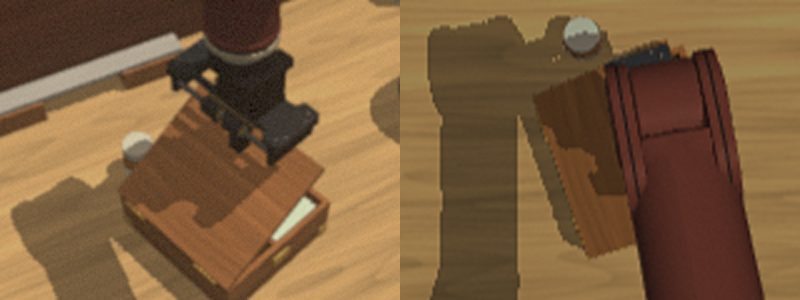

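The lid is at about 30°, tip on it near (245,130) in the side crop. Continuing down, slower.

Emit:
send_rows --steps '[{"travel": [-0.5,0,0.75],"spin": 0},{"travel": [-0.95,0,1.6],"spin": 0},{"travel": [-1.4,0,2.5],"spin": 0},{"travel": [-1.7,0,3.2],"spin": 0},{"travel": [-2.0,0,4.0],"spin": 0}]'

```text
time_s: 13.67
tool_pos: [0.5727, -0.0437, 0.1417]
ee_rot: [[-0.308, 0.951, -0.0], [0.951, 0.308, 0.0], [0.0, -0.0, -1.0]]
force: [-0.2, 1.7, 1.1]
opening: 0.003
finger_force: 0.7
```

Emit:
send_rows --steps '[{"travel": [-0.2,0,0.6],"spin": 0},{"travel": [-0.4,0,1.2],"spin": 0},{"travel": [-0.5,0,1.8],"spin": 0},{"travel": [-0.6,0,2.4],"spin": 0},{"travel": [-0.7,0,3.0],"spin": 0}]'

```text
time_s: 14.08
tool_pos: [0.5748, -0.0502, 0.112]
ee_rot: [[-0.308, 0.951, -0.0], [0.951, 0.308, -0.0], [-0.0, -0.0, -1.0]]
force: [-1.1, 0.3, 0.9]
opening: 0.01
finger_force: 0.6
```

Emit:
send_rows --steps '[{"travel": [0,0,0.25],"spin": 0},{"travel": [0,0,0.5],"spin": 0},{"travel": [0,0,0.7],"spin": 0},{"travel": [0,0,0.8],"spin": 0},{"travel": [0,0,0.85],"spin": 0}]'

```text
time_s: 14.5
tool_pos: [0.5749, -0.0499, 0.1041]
ee_rot: [[-0.308, 0.951, 0.0], [0.951, 0.308, -0.0], [-0.0, 0.0, -1.0]]
force: [-0.1, -0.7, 0.8]
opening: 0.007
finger_force: 0.6
```

```bash
python3 -c "
from h import *
st()"
```

```text
14.5 local tip [-0.0009 -0.0511] 0.0871212364626475 xdir 107.93231065647863 F [-0.0787 -0.7286  0.7941] [ 27.1371  20.1021 -31.7368 101.9616  11.9015  61.2623   9.1369]
```

Emit:
send_rows --steps '[{"travel": [0,0,0.07],"spin": 0},{"travel": [0,0,0.14],"spin": 0},{"travel": [0,0,0.2],"spin": 0},{"travel": [0,0,0.2],"spin": 0}]'

```text
time_s: 14.83
tool_pos: [0.575, -0.0499, 0.1029]
ee_rot: [[-0.308, 0.951, 0.0], [0.951, 0.308, -0.0], [-0.0, 0.0, -1.0]]
force: [-2.8, -0.4, 8.2]
opening: 0.006
finger_force: 4.2
```

Emit:
send_rows --steps '[{"travel": [0,0,0.05],"spin": 0},{"travel": [0,0,0.1],"spin": 0},{"travel": [0,0,0.1],"spin": 0}]'

```text
time_s: 15.08
tool_pos: [0.5751, -0.0499, 0.1029]
ee_rot: [[-0.308, 0.951, 0.001], [0.951, 0.308, -0.001], [-0.001, 0.0, -1.0]]
force: [-7.3, -1.5, 16.4]
opening: 0.003
finger_force: 8.6
```

Force rises to 16 N with no further travel at tip height 86 mm, so the lid is shut. Lifting clear.

Emit:
send_rows --steps '[{"travel": [0,0,-1],"spin": 0},{"travel": [0,0,-4],"spin": 0},{"travel": [0,0,-8],"spin": 0},{"travel": [0,0,-12],"spin": 0},{"travel": [0,0,-15],"spin": 0}]'

```text
time_s: 15.5
tool_pos: [0.5752, -0.0494, 0.2547]
ee_rot: [[-0.308, 0.951, 0.003], [0.951, 0.308, 0.0], [-0.001, 0.003, -1.0]]
force: [1.0, 0.0, 1.1]
opening: 0.004
finger_force: 0.0
```

Emit:
send_rows --steps '[{"travel": [-2,0,0],"spin": 0},{"travel": [-5,0,0],"spin": 0},{"travel": [-8,0,0],"spin": 0},{"travel": [-10,0,0],"spin": 0},{"travel": [-10,0,0],"spin": 0}]'

```text
time_s: 15.92
tool_pos: [0.6058, -0.1507, 0.2505]
ee_rot: [[-0.302, 0.953, -0.0], [0.953, 0.302, -0.002], [-0.001, -0.001, -1.0]]
force: [-1.2, 0.1, -0.6]
opening: 0.007
finger_force: 0.0
```

```bash
python3 - <<'E'
from h import *
st()
im=arm.grab_frame('side');im2=arm.grab_frame('top')
f=lambda i:cv2.resize(i[:,:,::-1],(400,300),interpolation=cv2.INTER_CUBIC)
cv2.imwrite('pics/s6.png',np.hstack([f(im[90:240,150:350]),f(im2[135:255,160:320])]))
E
```

```text
15.9167 local tip [-0.0027 -0.1565] 0.2335291587045884 xdir 107.577445492555 F [-1.2274  0.1439 -0.6471] [ 33.0943  18.3964 -29.4505  85.5347   9.2017  78.4798  20.6341]
```

View pics/s6.png

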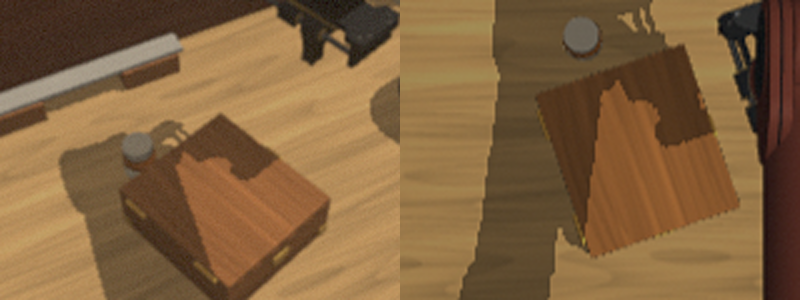

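The lid lies flat on the box (side crop (225,200)), the jar is where it was at (137,150), and the hand is clear. Handing in.

```bash
python3 -c "
from rig import arm
print(arm.sign_off())"
```

```text
the job is handed in; nothing more can be done
None
```

The palette leaf is folded flat, the lid is pressed fully shut, and the hand is clear; the job was handed in at about 16 s, with at most about 18 N read at the wrist after each move.

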